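# Make up two casting kits

## Task

Make up the two kits for the assembly line. In the square tray with the post, put the hub flange over the post, hub upward and flat on the tray floor, and then the tall sleeve over the same post, standing on the hub. In the long tray, lay the housing on its foot in the long compartment and the end cover flat in the square compartment, stud upward, with the short sleeve over the stud, standing on the cover; set every piece down rather than dropping it, and leave them all let go and at rest.

Things in the scene. Friction and masses are not known exactly. Their poses are not given: they have to be found in the camera images.
- housing: Cast aluminium housing on its flat foot (40 mm wide, 12 high), 120 mm long, 0.3 to 0.52 kg: a level barrel 44 mm in diameter, centre line 28 mm above the underside; a square end plate 62 mm wide, 60 high, 8 thick at the +x end; an upright boss 32 mm in diameter at x = -36 mm, its top 62 mm above the underside. Origin: centre of the underside; x along the barrel, z up.
- flange: Aluminium hub flange: a disc 84 mm in diameter and 10 mm thick with bolt holes, and on it a coaxial hub 48 mm in diameter that reaches 34 mm above the underside; a bore 32 mm in diameter runs right through. About 0.22 kg. Origin: centre of the underside; z up the axis (hub upward).
- cover: Aluminium end cover: a plain disc 80 mm in diameter and 8 mm thick with a thin upright steel stud in its middle, 16 mm in diameter, reaching 38 mm above the underside. About 0.15 kg. Origin: centre of the underside; z up the stud.
- sleeve_tall: The tall plain aluminium sleeve, an upright tube 50 mm in outer and 34 mm in inner diameter, 44 mm high, open at both ends, 0.10 to 0.17 kg. Origin: centre of the underside; z along its axis, up.
- sleeve_short: The short plain aluminium sleeve, an upright tube 50 mm in outer and 34 mm in inner diameter, 22 mm high, open at both ends, about 0.07 kg. Origin: centre of the underside; z along its axis, up.
- post_tray: Square grey steel tray, 130 mm by 130 mm outside, fixed to the bench; floor 4 mm thick, walls 4 mm thick, rim 14 mm above the bench. A vertical steel post 14 mm in diameter stands in its middle, its top 54 mm above the bench. Origin: centre of the underside, on the bench, on the post's axis; z up.
- cell_tray: Long grey steel tray, 108 mm (its x) by 263 mm (its y), fixed; floor and walls 4 mm thick, rim 14 mm above the bench. A 5 mm wall of rim height divides it: long compartment 100 mm (x) by 150 mm (y) centred at x = 0, y = -52.5 mm; square compartment 100 by 100 mm centred at x = 0, y = +77.5 mm. Origin: centre of the underside, on the bench; z up.

How it is judged (in metres and radians):
At the end, for the whole second after the job is handed in: Flange flat on the square tray's floor round the post, tall sleeve on its hub; housing on its foot in the long compartment, cover flat in the square one, stud up, short sleeve on it round the stud. Heights within 4 mm, axes within 13 mm, upright within 0.1 rad, released, at rest (x of housing in the frame of cell_tray between -0.023 and 0.023 m and y of housing in the frame of cell_tray between -0.0725 and -0.0325 m and z of housing in the frame of cell_tray between 0 and 0.008 m and angle between each of housing, flange, cover, sleeve_tall, sleeve_short's own z axis and vertical below 0.1 rad and linear speed of each of housing, flange, cover, sleeve_tall, sleeve_short below 0.02 m/s and horizontal distance between each of flange, sleeve_tall and post_tray below 0.013 m and z of flange in the frame of post_tray between 0 and 0.008 m and x of cover in the frame of cell_tray between -0.014 and 0.014 m and y of cover in the frame of cell_tray between 0.0635 and 0.0915 m and z of cover in the frame of cell_tray between 0 and 0.008 m and z of sleeve_tall in the frame of post_tray between 0.034 and 0.042 m and horizontal distance between sleeve_short and cover below 0.013 m and z of sleeve_short in the frame of cover between 0.004 and 0.012 m); the robot touches nothing.
It fails at once if the housing falls freely from a height (over 0.7 m/s while touching nothing) (linear speed of housing above 0.7 m/s and contact force between housing and anything else below 0.05 N).
It fails at once if the flange falls freely from a height (over 0.7 m/s while touching nothing) (linear speed of flange above 0.7 m/s and contact force between flange and anything else below 0.05 N).
It fails at once if the cover falls freely from a height (over 0.7 m/s while touching nothing) (linear speed of cover above 0.7 m/s and contact force between cover and anything else below 0.05 N).
It fails at once if the sleeve tall falls freely from a height (over 0.7 m/s while touching nothing) (linear speed of sleeve_tall above 0.7 m/s and contact force between sleeve_tall and anything else below 0.05 N).
It fails at once if the sleeve short falls freely from a height (over 0.7 m/s while touching nothing) (linear speed of sleeve_short above 0.7 m/s and contact force between sleeve_short and anything else below 0.05 N).
It also fails if it takes over 144 s, if anything falls off the work surface, if the arm or the gripper's body presses on something with over 40 N, if the wrist force passes 120 N, or if a joint passes its speed limit or range.

## Robot

A 7-joint arm with a two-finger parallel gripper is mounted at the origin on the work surface. World frame = base frame: x ahead of the robot, y to its left, z up, the work surface at z = 0. Lengths are in mm, angles in rad, forces in N, time in s.
With the tool pointing down it reaches from about 400 to 875 mm from the base axis. Payload 4.4 kg.
Tool frame: the origin (TCP) lies at the very end of the fingers, on their centre line; the grasp point (between the pads) lies 19 mm behind it; z points along the fingers, y is the line along which they close (so a half turn about z gives the same grasp; the last joint's range is limited). The gripper opens to 85 mm and grips with 20 to 120 N. Pads are 22 mm wide; open, the fingers measure 114 mm over their backs; the gripper's body (76 mm by 85 mm) begins 54 mm behind the grasp point. The pads swing forward as they close: fully open they stand 13 mm farther back than shut.
Start: joints at [-1.281, 0.628, 0.038, 1.517, -0.027, 0.996, -0.02], TCP at [226.398, 609.312, 231.313] pointing down, gripper open.
Joint ranges: [-3.06, 3.06], [-0.37, 2.12], [-1.25, 1.32], [0.18, 2.47], [-1.1, 4.24], [0.23, 1.98], [-2.94, 2.94]. Speed limits (rad/s): [2.57, 2.57, 3.14, 3.14, 3.14, 3.14, 3.14].

## Interface

Orientations are given as [roll, pitch, yaw] about the fixed x, y, z axes, in that order (R = Rz(yaw) Ry(pitch) Rx(roll)).
In Python, from cell import read_state, get_image, camera_params, finish_job gives the robot as it stands.
- The arm moves only by the tool arm_command, never from a script. Its argument "deltas" is a list of rows, each an object of numbers: "dx", "dy", "dz": the shift along the world's x, y, z in m; "yaw": the turn about the world's z in degrees; "jaw": the opening, from 0 (shut) to 1 (fully open). A call has 1 to 20 rows; each row is the pose to reach, as a shift and turn from the pose commanded when the call began; what a row does not reach only later rows make up. A row lasts 1/10 s, in which the tool goes at most 50 mm and 8.59 degrees, less where a joint would pass 70% of its speed; a pose out of reach is approached as far as the arm can. A call with a gripper value outside its range is refused whole. The fingers move at their own pace and stop on an object; the grip force is fixed at half the most. Time passes only in rows, so rows that repeat a pose let the fingers close. It gives the time, the measured TCP pose, the force, the opening and the grip force at its end, in the units of the state.
- read_state(): the state, without advancing time (a new reading comes with each control period).
- get_image(name): name is "scene" or "top" or "wrist"; returns (picture, depth): 384x512x3 uint8, red, green, blue; 384x512 float32, mm along the optical axis (not along the pixel's ray), 0 where there is no reading.
- camera_params(name): a dict with "camera_matrix" (3x3 intrinsics, pixels), "k1" (the pictures are not rectified: a ray, as slopes to the right and down, at radius r is drawn at 1 + k1 r^2 times it, then the intrinsics apply), "extrinsics" (4x4, takes a point from camera to world coordinates). Camera axes: x right, y down, z forward; pixel columns grow to the right and rows downward; lengths in mm; the calibration is good to about 2 mm. A picture is of the moment at which its call begins: read the wrist's pose just before it. camera_params takes no time and is no camera call; for the wrist camera it gives the pose at the moment of the call.
- finish_job(): hands the job in; it is judged then, once.
The state is a dict: "clock": time; "qpos": joint angles; "qd": joint speeds; "tau": joint torques, N m; "eef_pos": TCP position; "tool_rot": TCP orientation; "force": force on the tool from outside, world axes, zero at the start; "torque": the same for the moment, N m; "width": finger opening in mm; "gripper_force": force on a finger pad.
Only numpy, scipy, OpenCV 4.12 (cv2) and the standard library are available. Lean on these libraries where they do the work, as an engineer would, in place of code of your own. Each camera call takes 0.05 s, during which the arm holds its last target. There are 200 camera calls.

## Working session

There is one attempt and no reset: what is moved stays moved. The work goes in short steps, Python scripts to look and compute and a tool call to move; the robot and the scene stay as the last step left them, time stands still between calls to the robot, and variables do not carry over. Pictures are saved under pics/ and viewed, at most 14 in all, crops included, and the job is handed in when it is done.

Besides the shell and the picture viewer there is one more tool, called after ">>>" by a JSON object that holds its "op" and its "data". arm_command: Moves the arm, as the interface text tells. Its arguments: {"type":"object","properties":{"deltas":{"type":"array"}},"required":["deltas"]}

```bash
mkdir -p pics; ls; cat > h.py <<'E'
import numpy as np, cv2
from cell import *
def cloud(name):
    p=camera_params(name); im,d=get_image(name)
    K=np.array(p["camera_matrix"]);k1=p["k1"];T=np.array(p["extrinsics"])
    v,u=np.mgrid[0:384,0:512].astype(float)
    pts=np.stack([u.ravel(),v.ravel()],1)[:,None]
    n=cv2.undistortPoints(pts,K,np.array([k1,0,0,0.]))[:,0]
    c=np.c_[n*d.ravel()[:,None],d.ravel()]
    w=c@T[:3,:3].T+T[:3,3]
    return im,d,w.reshape(384,512,3)
def save(im,f,s=1.5,crop=None):
    if crop: a,b,c,e=crop; im=im[a:b,c:e]
    cv2.imwrite("pics/"+f,cv2.resize(im[...,::-1],None,fx=s,fy=s,interpolation=cv2.INTER_CUBIC))
E
python3 - <<'E'
from h import *
print(read_state())
for n in("top","scene"):
    im,d,w=cloud(n); np.savez("/tmp/%s.npz"%n,im=im,d=d,w=w); save(im,n+"0.png")
    print(camera_params(n))
E
```

```text
pics
{'clock': 0.0, 'qpos': array([-1.28079127,  0.62933682,  0.03848256,  1.51836342, -0.02697141,
        0.99631702, -0.02001905]), 'qd': array([-0.00175411, -0.00052065,  0.00018778, -0.00069047,  0.00145196,
        0.0002175 , -0.00156171]), 'tau': array([ 1.21529803e-03, -5.63410842e+01,  1.22691169e+00, -1.93440932e+01,
        1.10883848e-02,  1.02746522e-02,  4.60771858e-06]), 'eef_pos': array([226.20871206, 608.69865267, 230.39735315]), 'tool_rot': array([-3.13968825e+00,  7.26055598e-05,  2.78575143e+00]), 'force': array([-0.42474442,  0.72822178, -0.18561307]), 'torque': array([ 0.02947714, -0.01642401,  0.04233564]), 'gripper_force': 0.0, 'width': 85.26487581804886}
{'camera_matrix': array([[356.66206076,   0.        , 251.38853776],
       [  0.        , 356.66206076, 192.70716728],
       [  0.        ,   0.        ,   1.        ]]), 'k1': -0.0915396819334855, 'extrinsics': array([[ 2.11747366e-02, -9.89207093e-01,  1.44986061e-01,
         4.23125616e+02],
       [-9.99754207e-01, -1.99975496e-02,  9.57205170e-03,
         5.03148132e+00],
       [-6.56937550e-03, -1.45153110e-01, -9.89387395e-01,
         8.06332813e+02],
       [ 0.00000000e+00,  0.00000000e+00,  0.00000000e+00,
         1.00000000e+00]])}
{'camera_matrix': array([[361.15244116,   0.        , 249.91129984],
       [  0.        , 361.15244116, 194.61519144],
       [  0.        ,   0.        ,   1.        ]]), 'k1': -0.0828899414488716, 'extrinsics': array([[-1.13227764e-01,  7.22776011e-01, -6.81743582e-01,
         1.18323066e+03],
       [ 9.93540410e-01,  7.71550842e-02, -8.32138601e-02,
         8.73099674e+01],
       [-7.54499836e-03, -6.86761917e-01, -7.26843272e-01,
         7.21238205e+02],
       [ 0.00000000e+00,  0.00000000e+00,  0.00000000e+00,
         1.00000000e+00]])}
```

View pics/top0.png

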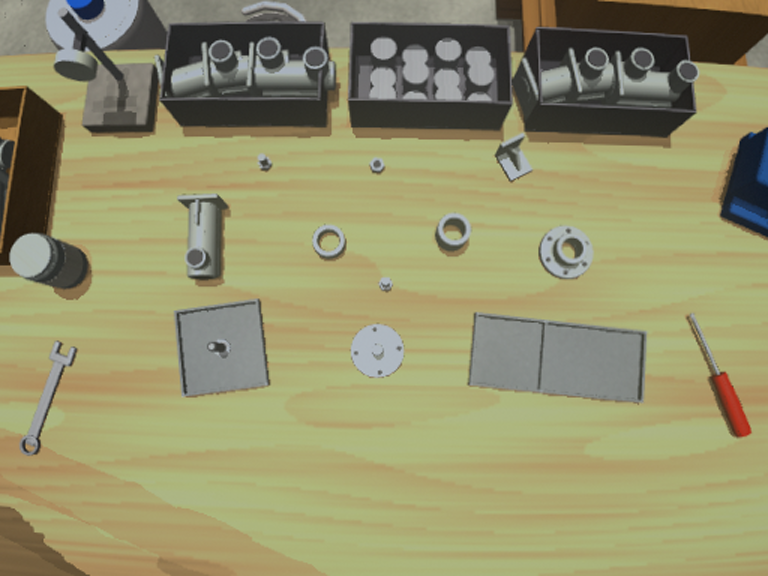

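View pics/scene0.png

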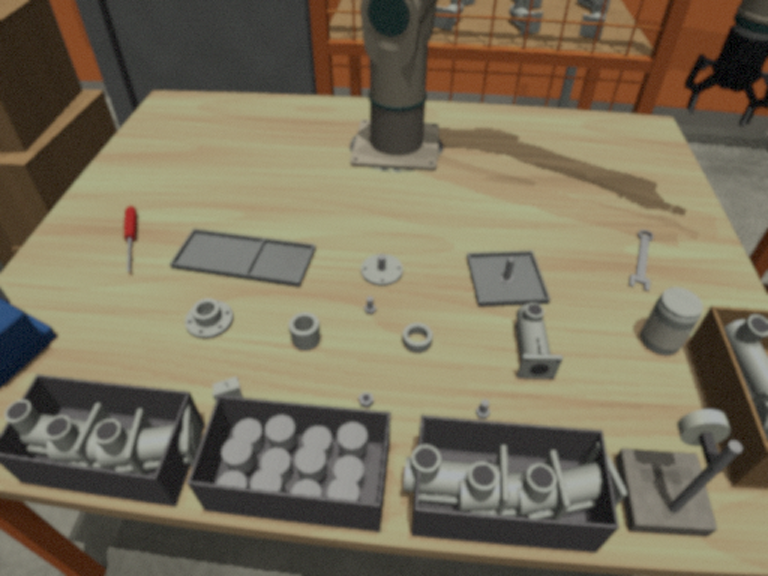

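The top view, in its 1.5x pixels, shows the housing at (203,237), plate away from the robot, the short sleeve (329,240), tall sleeve (453,231) and flange (565,251). It also shows the cover (378,350), post tray (222,348) and cell tray (557,358), whose square compartment is on the left (+y). All parts are upright.

```bash
cat > m.py <<'E'
from h import *
def reg(w,c,r): # c in 1.5x px
    u,v=c[0]/1.5,c[1]/1.5; return w[int(v-r):int(v+r),int(u-r):int(u+r)].reshape(-1,3)
def circ(P,z0,z1):
    Q=P[(P[:,2]>z0)&(P[:,2]<z1)]
    (x,y),r=cv2.minEnclosingCircle(Q[:,:2].astype(np.float32))
    return [round(float(t),1) for t in(x,y,r,np.median(Q[:,2]),len(Q))], Q
E
python3 - <<'E'
from m import *
w=np.load("/tmp/top.npz")["w"]
for n,c,r,z0,z1 in[("short",(329,240),22,17,27),("tall",(453,231),24,38,50),("hub",(567,249),28,29,40),("disc",(565,252),28,6,14),("cover",(378,350),28,4,13),("stud",(378,350),28,28,45),("post",(220,347),28,46,60),("boss",(200,255),28,57,67),("barrel",(203,230),28,44,54)]:
    R,Q=circ(reg(w,c,r),z0,z1); print(n,R,Q[:,:2].mean(0).round(1))
P=reg(w,(203,237),32);Q=P[(P[:,2]>30)&(P[:,2]<70)];print("housing",cv2.minAreaRect(Q[:,:2].astype(np.float32)))
Q=P[(P[:,2]>53)&(P[:,0]>600)];print("plate",cv2.minAreaRect(Q[:,:2].astype(np.float32)),np.median(Q[:,2]))
for n,c,r in[("post tray",(222,348),38),("cell",(557,358),70)]:
    P=reg(w,c,r); Q=P[(P[:,2]>9)&(P[:,2]<18)&(P[:,0]<560)]; print(n,len(Q),cv2.minAreaRect(Q[:,:2].astype(np.float32)))
    Q=P[(P[:,2]>2)&(P[:,2]<18)&(P[:,0]<560)]; print(n,len(Q),cv2.minAreaRect(Q[:,:2].astype(np.float32)))
for c in[(290,400),(480,290),(650,280),(440,400)]: print(np.median(reg(w,c,4)[:,2]))
E
```

```text
short [612.3, 88.8, 25.0, 21.2, 206.0] [612.   88.4]
tall [628.1, -99.0, 25.2, 42.9, 225.0] [627.9 -98.6]
hub [605.6, -277.3, 24.1, 32.4, 184.0] [ 605.1 -277.8]
disc [605.8, -277.2, 42.1, 9.0, 604.0] [ 602.6 -273.1]
cover [449.2, 11.3, 39.9, 7.1, 952.0] [448.9  11.4]
stud [449.1, 11.5, 7.4, 37.3, 41.0] [448.9  11.5]
post [446.7, 245.9, 7.3, 50.7, 37.0] [447.2 245.2]
boss [600.0, 277.9, 40.5, 61.3, 170.0] [578.3 275.2]
barrel [614.4, 273.5, 59.1, 47.4, 430.0] [619.4 276.2]
housing ((610.2674560546875, 276.8192138671875), (120.02664947509766, 61.576229095458984), 4.204241752624512)
plate ((661.5401000976562, 277.3607482910156), (52.637840270996094, 49.98820495605469), 40.0574951171875) 58.17787719739249
post tray 479 ((447.40869140625, 246.38050842285156), (131.60061645507812, 130.00938415527344), 9.163281440734863)
post tray 2761 ((448.556396484375, 250.44192504882812), (169.1175079345703, 176.6516876220703), 1.1538169384002686)
cell 778 ((442.34625244140625, -260.8330078125), (262.9366760253906, 108.95806121826172), 84.6368179321289)
cell 4484 ((424.09991455078125, -258.70849609375), (319.2890625, 266.2730712890625), 89.44048309326172)
-1.2019130814767323
-0.7915150036710088
-0.6915595560266752
-1.4086814823290865
```

```bash
python3 - <<'E'
from m import *
w=np.load("/tmp/top.npz")["w"]
P=reg(w,(203,237),34)
B=P[(P[:,2]>58)&(P[:,0]<610)];(bx,by),br=cv2.minEnclosingCircle(B[:,:2].astype(np.float32))
L=P[(P[:,2]>53)&(P[:,0]>650)];r=cv2.minAreaRect(L[:,:2].astype(np.float32))
print(bx,by,br,B[:,:2].mean(0),r,np.median(L[:,2]))
v=np.array(r[0])-[bx,by];print(np.degrees(np.arctan2(v[1],v[0])),np.hypot(*v))
E
```

```text
503.3197937011719 146.50216674804688 162.61947631835938 [559.66192543 249.25357397] ((660.5685424804688, 280.521240234375), (19.10834503173828, 61.40768051147461), 5.058700084686279) 58.16361198613288
40.44010341659158 206.6114252668236
```

```bash
python3 - <<'E'
from m import *
w=np.load("/tmp/top.npz")["w"]
P=reg(w,(203,237),34)
B=P[(P[:,2]>57)&(P[:,0]<610)&(P[:,0]>540)];(bx,by),br=cv2.minEnclosingCircle(B[:,:2].astype(np.float32))
L=P[(P[:,2]>57)&(P[:,0]>640)&(P[:,0]<690)];r=cv2.minAreaRect(L[:,:2].astype(np.float32))
print(bx,by,br,B[:,:2].mean(0),r,L[:,:2].mean(0))
v=L[:,:2].mean(0)-[bx,by];print(np.degrees(np.arctan2(v[1],v[0])),np.hypot(*v))
E
```

```text
574.4666137695312 275.39532470703125 15.493674278259277 [573.74897113 274.79409003] ((655.2656860351562, 280.3195495605469), (29.70818328857422, 59.45042037963867), 5.058699607849121) [663.81976726 280.29640854]
3.1395680910907586 89.48746650908441
```

>>> {"op": "arm_command", "data": {"deltas": [{"dx":0.03,"dy":-0.025,"yaw":2,"jaw":0.8},{"dx":0.065,"dy":-0.055,"yaw":4,"jaw":0.8},{"dx":0.1,"dy":-0.085,"yaw":6,"jaw":0.8},{"dx":0.135,"dy":-0.115,"yaw":8,"jaw":0.8},{"dx":0.17,"dy":-0.145,"yaw":10,"jaw":0.8},{"dx":0.205,"dy":-0.175,"yaw":12,"jaw":0.8},{"dx":0.24,"dy":-0.205,"yaw":14,"jaw":0.8},{"dx":0.275,"dy":-0.235,"yaw":16,"jaw":0.8},{"dx":0.31,"dy":-0.265,"yaw":18,"jaw":0.8},{"dx":0.345,"dy":-0.295,"yaw":21,"jaw":0.8},{"dx":0.37,"dy":-0.315,"yaw":24,"jaw":0.8},{"dx":0.389,"dy":-0.331,"dz":-0.03,"yaw":24.2,"jaw":0.8},{"dx":0.389,"dy":-0.331,"dz":-0.06,"yaw":24.2,"jaw":0.8},{"dx":0.389,"dy":-0.331,"dz":-0.08,"yaw":24.2,"jaw":0.8},{"dx":0.389,"dy":-0.331,"dz":-0.08,"yaw":24.2,"jaw":0.8},{"dx":0.389,"dy":-0.331,"dz":-0.08,"yaw":24.2,"jaw":0.8}]}}

```text
invalid input at $.deltas[0]: expected keys dx, dy, dz, yaw, jaw
```

>>> {"op": "arm_command", "data": {"deltas": [{"dx":0.05,"dy":-0.04,"dz":0,"yaw":4,"jaw":0.8},{"dx":0.17,"dy":-0.145,"dz":0,"yaw":12,"jaw":0.8},{"dx":0.17,"dy":-0.145,"dz":0,"yaw":12,"jaw":0.8},{"dx":0.17,"dy":-0.145,"dz":0,"yaw":12,"jaw":0.8},{"dx":0.17,"dy":-0.145,"dz":0,"yaw":12,"jaw":0.8},{"dx":0.28,"dy":-0.24,"dz":0,"yaw":20,"jaw":0.8},{"dx":0.28,"dy":-0.24,"dz":0,"yaw":20,"jaw":0.8},{"dx":0.28,"dy":-0.24,"dz":0,"yaw":20,"jaw":0.8},{"dx":0.389,"dy":-0.331,"dz":0,"yaw":24.2,"jaw":0.8},{"dx":0.389,"dy":-0.331,"dz":0,"yaw":24.2,"jaw":0.8},{"dx":0.389,"dy":-0.331,"dz":0,"yaw":24.2,"jaw":0.8},{"dx":0.389,"dy":-0.331,"dz":-0.08,"yaw":24.2,"jaw":0.8},{"dx":0.389,"dy":-0.331,"dz":-0.08,"yaw":24.2,"jaw":0.8},{"dx":0.389,"dy":-0.331,"dz":-0.08,"yaw":24.2,"jaw":0.8},{"dx":0.389,"dy":-0.331,"dz":-0.08,"yaw":24.2,"jaw":0.8}]}}

```text
clock: 1.6
eef_pos: [615.3, 278.6, 151.3]
tool_rot: [-3.141, -0.001, -3.075]
force: [1.0, 0.0, 1.2]
width: 68.4
gripper_force: 0.0
```

```bash
python3 - <<'E'
from m import *
im,d,w=cloud("wrist"); np.savez("/tmp/w1.npz",im=im,d=d,w=w); save(im,"w1.png",1.2)
P=w.reshape(-1,3)[d.ravel()>0]
P=P[(abs(P[:,0]-615)<80)&(abs(P[:,1]-278)<60)]
B=P[(P[:,2]>57)&(P[:,2]<70)&(P[:,0]<610)]
print(len(B)); print(cv2.minEnclosingCircle(B[:,:2].astype(np.float32)),B.mean(0))
L=P[(P[:,2]>54)&(P[:,2]<70)&(P[:,0]>655)&(P[:,0]<690)];print(len(L),cv2.minAreaRect(L[:,:2].astype(np.float32)),L.mean(0))
b=P[P[:,2]<5];print(len(b),np.median(b[:,2]))
E
```

```text
1399
((573.6766357421875, 275.7297058105469), 15.890534400939941) [572.83419691 275.63127473  61.9323064 ]
738 ((662.1943969726562, 281.0636291503906), (13.751680374145508, 61.45335388183594), 2.017624855041504) [663.61508049 281.25226719  58.46382937]
12219 -0.29221885778736123
```

View pics/w1.png

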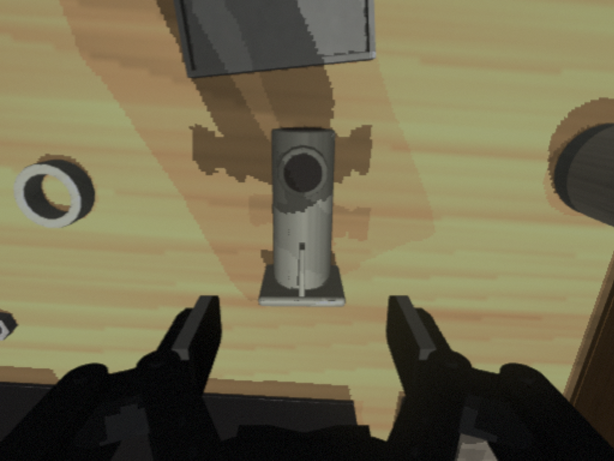

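Wrist view: the housing sits centred between the fingers at (303,215), boss at (303,170) and plate at (303,300). This agrees with the top camera to about 1 mm, so I descend and grip.

>>> {"op": "arm_command", "data": {"deltas": [{"dx":0,"dy":0,"dz":-0.04,"yaw":-0.3,"jaw":0.8},{"dx":0,"dy":0,"dz":-0.08,"yaw":-0.3,"jaw":0.8},{"dx":0,"dy":0,"dz":-0.11,"yaw":-0.3,"jaw":0.8},{"dx":0,"dy":0,"dz":-0.13,"yaw":-0.3,"jaw":0.8},{"dx":0,"dy":0,"dz":-0.145,"yaw":-0.3,"jaw":0.8},{"dx":0,"dy":0,"dz":-0.145,"yaw":-0.3,"jaw":0.8},{"dx":0,"dy":0,"dz":-0.145,"yaw":-0.3,"jaw":0.8},{"dx":0,"dy":0,"dz":-0.145,"yaw":-0.3,"jaw":0.4},{"dx":0,"dy":0,"dz":-0.145,"yaw":-0.3,"jaw":0.4},{"dx":0,"dy":0,"dz":-0.145,"yaw":-0.3,"jaw":0.4},{"dx":0,"dy":0,"dz":-0.145,"yaw":-0.3,"jaw":0.3},{"dx":0,"dy":0,"dz":-0.145,"yaw":-0.3,"jaw":0.3},{"dx":0,"dy":0,"dz":-0.145,"yaw":-0.3,"jaw":0.3},{"dx":0,"dy":0,"dz":-0.145,"yaw":-0.3,"jaw":0.3}]}}

```text
clock: 3.05
eef_pos: [616.7, 278.5, 8.4]
tool_rot: [3.141, 0.003, -3.081]
force: [-1.0, -1.2, 5.0]
width: 42.6
gripper_force: 61.1
```

>>> {"op": "arm_command", "data": {"deltas": [{"dx":0,"dy":0,"dz":0.01,"yaw":0,"jaw":0.3},{"dx":0,"dy":0,"dz":0.025,"yaw":0,"jaw":0.3},{"dx":0,"dy":0,"dz":0.05,"yaw":0,"jaw":0.3},{"dx":0,"dy":0,"dz":0.08,"yaw":0,"jaw":0.3},{"dx":0,"dy":0,"dz":0.105,"yaw":0,"jaw":0.3},{"dx":0,"dy":0,"dz":0.12,"yaw":0,"jaw":0.3},{"dx":0,"dy":0,"dz":0.12,"yaw":0,"jaw":0.3},{"dx":0,"dy":0,"dz":0.12,"yaw":0,"jaw":0.3}]}}

```text
clock: 3.85
eef_pos: [614.8, 278.0, 125.9]
tool_rot: [-3.141, -0.001, -3.08]
force: [0.5, -0.5, -4.6]
width: 42.4
gripper_force: 61.8
```

```bash
python3 - <<'E'
from m import *
s=read_state();print(s["eef_pos"],s["width"],s["force"],s["torque"])
im,d,w=cloud("wrist"); save(im,"w2.png",1)
P=w.reshape(-1,3)[d.ravel()>0]
B=P[(abs(P[:,0]-573)<22)&(abs(P[:,1]-276)<22)&(P[:,2]>150)]
L=P[(abs(P[:,0]-663)<12)&(abs(P[:,1]-281)<36)&(P[:,2]>150)]
print(len(B),cv2.minEnclosingCircle(B[:,:2].astype(np.float32)),np.median(B,0),len(L),np.median(L,0))
E
```

```text
[614.79476364 278.03128985 125.8895578 ] 42.396502818427734 [ 0.45549785 -0.49815277 -4.64953977] [ 0.00380378  0.06891658 -0.01050823]
11974 ((573.031005859375, 276.0936279296875), 30.981046676635742) [566.15453042 275.81121722 178.81643769] 0 [nan nan nan]
  return _methods._mean(a, axis=axis, dtype=dtype,
  ret = um.true_divide(
```

View pics/w2.png

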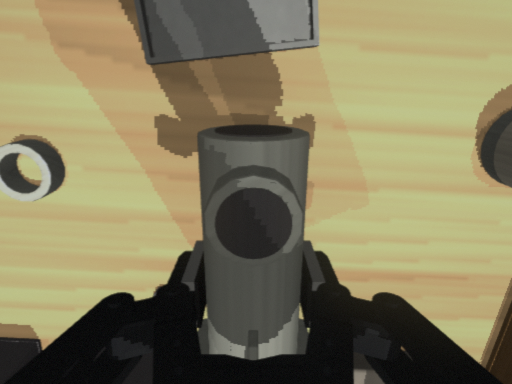

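The housing is held level in the jaws, boss at (253,222). Now the transit.

>>> {"op": "arm_command", "data": {"deltas": [{"dx":-0.004,"dy":-0.013,"dz":0,"yaw":-2,"jaw":0.3},{"dx":-0.012,"dy":-0.04,"dz":0,"yaw":-7,"jaw":0.3},{"dx":-0.022,"dy":-0.075,"dz":0,"yaw":-13,"jaw":0.3},{"dx":-0.033,"dy":-0.112,"dz":0,"yaw":-19,"jaw":0.3},{"dx":-0.044,"dy":-0.15,"dz":0,"yaw":-25,"jaw":0.3},{"dx":-0.055,"dy":-0.187,"dz":0,"yaw":-31,"jaw":0.3},{"dx":-0.067,"dy":-0.225,"dz":0,"yaw":-37,"jaw":0.3},{"dx":-0.078,"dy":-0.262,"dz":0,"yaw":-43,"jaw":0.3},{"dx":-0.089,"dy":-0.3,"dz":0,"yaw":-49,"jaw":0.3},{"dx":-0.1,"dy":-0.337,"dz":0,"yaw":-55,"jaw":0.3},{"dx":-0.112,"dy":-0.375,"dz":0,"yaw":-61,"jaw":0.3},{"dx":-0.123,"dy":-0.412,"dz":0,"yaw":-67,"jaw":0.3},{"dx":-0.134,"dy":-0.45,"dz":0,"yaw":-74,"jaw":0.3},{"dx":-0.146,"dy":-0.49,"dz":0,"yaw":-81,"jaw":0.3},{"dx":-0.157,"dy":-0.528,"dz":0,"yaw":-88,"jaw":0.3},{"dx":-0.168,"dy":-0.563,"dz":0,"yaw":-94,"jaw":0.3},{"dx":-0.175,"dy":-0.587,"dz":0,"yaw":-97.5,"jaw":0.3},{"dx":-0.178,"dy":-0.598,"dz":0,"yaw":-98.9,"jaw":0.3},{"dx":-0.178,"dy":-0.598,"dz":0,"yaw":-98.9,"jaw":0.3},{"dx":-0.178,"dy":-0.598,"dz":0,"yaw":-98.9,"jaw":0.3}]}}

```text
clock: 5.9
eef_pos: [437.4, -317.8, 125.8]
tool_rot: [-3.141, -0.002, 1.478]
force: [0.4, 0.9, -5.0]
width: 42.4
gripper_force: 61.8
```

>>> {"op": "arm_command", "data": {"deltas": [{"dx":0,"dy":0,"dz":-0.02,"yaw":0,"jaw":0.3},{"dx":0,"dy":0,"dz":-0.045,"yaw":0,"jaw":0.3},{"dx":0,"dy":0,"dz":-0.07,"yaw":0,"jaw":0.3},{"dx":0,"dy":0,"dz":-0.085,"yaw":0,"jaw":0.3},{"dx":0,"dy":0,"dz":-0.085,"yaw":0,"jaw":0.3},{"dx":0,"dy":0,"dz":-0.085,"yaw":0,"jaw":0.3}]}}

```text
clock: 6.5
eef_pos: [438.1, -318.3, 41.4]
tool_rot: [-3.141, -0.001, 1.479]
force: [-0.1, -0.0, -4.1]
width: 42.7
gripper_force: 61.9
```

```bash
python3 - <<'E'
from m import *
im,d,w=cloud("scene"); save(im,"s2.png",4,(130,240,100,300)); s=read_state();print(s["eef_pos"],np.degrees(s["tool_rot"]),s["width"],s["force"])
E
```

```text
[ 438.35211064 -318.98752231   41.9861311 ] [ 1.79938696e+02 -3.37386003e-03  8.47101572e+01] 42.32820053790764 [ 0.25504565 -0.2294176  -4.9627687 ]
```

View pics/s2.png

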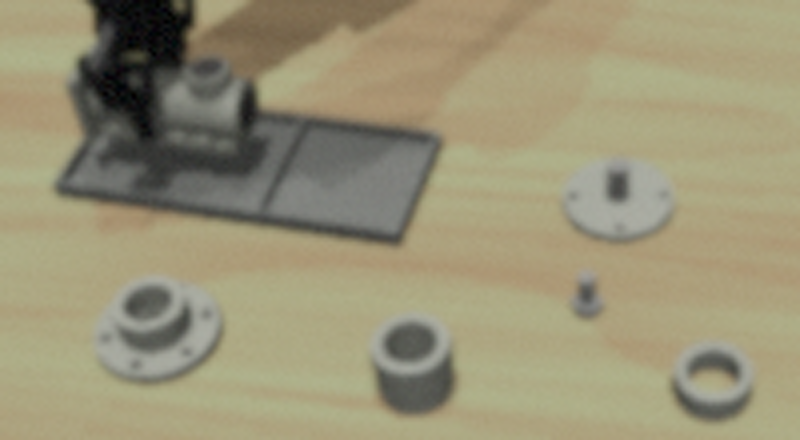

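Housing hangs level over the long compartment (barrel end near (240,110)). Lowering it onto the floor.

>>> {"op": "arm_command", "data": {"deltas": [{"dx":-0.001,"dy":0,"dz":-0.01,"yaw":0,"jaw":0.3},{"dx":-0.001,"dy":0,"dz":-0.02,"yaw":0,"jaw":0.3},{"dx":-0.001,"dy":0,"dz":-0.025,"yaw":0,"jaw":0.3},{"dx":-0.001,"dy":0,"dz":-0.027,"yaw":0,"jaw":0.3},{"dx":-0.001,"dy":0,"dz":-0.028,"yaw":0,"jaw":0.3},{"dx":-0.001,"dy":0,"dz":-0.028,"yaw":0,"jaw":0.3}]}}

```text
clock: 7.15
eef_pos: [436.4, -319.8, 13.3]
tool_rot: [3.142, -0.0, 1.477]
force: [0.3, -0.2, -3.9]
width: 42.6
gripper_force: 62.0
```

>>> {"op": "arm_command", "data": {"deltas": [{"dx":0,"dy":0,"dz":-0.001,"yaw":0,"jaw":0.3},{"dx":0,"dy":0,"dz":-0.001,"yaw":0,"jaw":0.3},{"dx":0,"dy":0,"dz":-0.002,"yaw":0,"jaw":0.3},{"dx":0,"dy":0,"dz":-0.002,"yaw":0,"jaw":0.3},{"dx":0,"dy":0,"dz":-0.002,"yaw":0,"jaw":0.3}]}}

```text
clock: 7.65
eef_pos: [436.5, -319.8, 12.4]
tool_rot: [3.141, 0.0, 1.477]
force: [-2.0, 1.4, 6.2]
width: 42.3
gripper_force: 63.2
```

Contact is felt, so release and rise.

>>> {"op": "arm_command", "data": {"deltas": [{"dx":0,"dy":0,"dz":0,"yaw":0,"jaw":0.58},{"dx":0,"dy":0,"dz":0,"yaw":0,"jaw":0.68},{"dx":0,"dy":0,"dz":0,"yaw":0,"jaw":0.68},{"dx":0,"dy":0,"dz":0,"yaw":0,"jaw":0.68},{"dx":0,"dy":0,"dz":0.01,"yaw":0,"jaw":0.68},{"dx":0,"dy":0,"dz":0.03,"yaw":0,"jaw":0.68},{"dx":0,"dy":0,"dz":0.07,"yaw":0,"jaw":0.68},{"dx":0,"dy":0,"dz":0.11,"yaw":0,"jaw":0.68},{"dx":0,"dy":0,"dz":0.11,"yaw":0,"jaw":0.68},{"dx":0,"dy":0,"dz":0.11,"yaw":0,"jaw":0.68}]}}

```text
clock: 8.65
eef_pos: [437.0, -319.9, 122.7]
tool_rot: [3.139, 0.001, 1.477]
force: [-0.5, 0.6, -0.5]
width: 58.0
gripper_force: 0.0
```

>>> {"op": "arm_command", "data": {"deltas": [{"dx":0.03,"dy":0.008,"dz":0,"yaw":0,"jaw":0.74},{"dx":0.07,"dy":0.018,"dz":0,"yaw":0,"jaw":0.74},{"dx":0.11,"dy":0.028,"dz":0,"yaw":0,"jaw":0.74},{"dx":0.145,"dy":0.036,"dz":0,"yaw":0,"jaw":0.74},{"dx":0.1687,"dy":0.0423,"dz":-0.01,"yaw":0,"jaw":0.74},{"dx":0.1687,"dy":0.0423,"dz":-0.03,"yaw":0,"jaw":0.74},{"dx":0.1687,"dy":0.0423,"dz":-0.05,"yaw":0,"jaw":0.74},{"dx":0.1687,"dy":0.0423,"dz":-0.05,"yaw":0,"jaw":0.74},{"dx":0.1687,"dy":0.0423,"dz":-0.05,"yaw":0,"jaw":0.74}]}}

```text
clock: 9.55
eef_pos: [604.1, -277.2, 70.2]
tool_rot: [-3.139, -0.001, 1.476]
force: [0.3, -0.7, 1.5]
width: 63.1
gripper_force: 0.0
```

```bash
python3 - <<'E'
from m import *
s=read_state();print(s["eef_pos"])
im,d,w=cloud("wrist");save(im,"w3.png",1)
P=w.reshape(-1,3)[d.ravel()>0]
P=P[np.hypot(P[:,0]-605.5,P[:,1]+277.5)<50]
print(circ(P,5,15)[0],circ(P,30,40)[0])
im,d,w=cloud("top")
P=w.reshape(-1,3); P=P[(P[:,0]<520)&(P[:,0]>360)&(P[:,1]<-200)&(P[:,1]>-400)&(P[:,2]>30)]
B=P[(P[:,2]>61)]; print("boss",cv2.minEnclosingCircle(B[:,:2].astype(np.float32)),np.median(B[:,2]),"hous",cv2.minAreaRect(P[:,:2].astype(np.float32)))
E
```

```text
[ 604.07386828 -277.22930656   70.21012182]
[604.3, -277.5, 42.0, 9.7, 6115.0] [604.2, -277.3, 24.0, 33.5, 2415.0]
boss ((440.63067626953125, -276.4631652832031), 15.59972095489502) 65.1367663791707 hous ((439.666748046875, -284.1775817871094), (67.16670227050781, 43.0259895324707), 85.03118133544922)
```

Housing is where it should be, and the TCP is right over the flange. Descend and grip the hub.

>>> {"op": "arm_command", "data": {"deltas": [{"dx":0,"dy":0,"dz":-0.03,"yaw":0,"jaw":0.74},{"dx":0,"dy":0,"dz":-0.05,"yaw":0,"jaw":0.74},{"dx":0,"dy":0,"dz":-0.061,"yaw":0,"jaw":0.74},{"dx":0,"dy":0,"dz":-0.061,"yaw":0,"jaw":0.74},{"dx":0,"dy":0,"dz":-0.061,"yaw":0,"jaw":0.5},{"dx":0,"dy":0,"dz":-0.061,"yaw":0,"jaw":0.4},{"dx":0,"dy":0,"dz":-0.061,"yaw":0,"jaw":0.4},{"dx":0,"dy":0,"dz":-0.061,"yaw":0,"jaw":0.4},{"dx":0,"dy":0,"dz":-0.061,"yaw":0,"jaw":0.4},{"dx":0,"dy":0,"dz":-0.061,"yaw":0,"jaw":0.4}]}}

```text
clock: 10.65
eef_pos: [606.1, -278.1, 11.9]
tool_rot: [3.139, 0.001, 1.477]
force: [-0.1, -1.2, 6.9]
width: 45.6
gripper_force: 64.0
```

>>> {"op": "arm_command", "data": {"deltas": [{"dx":0,"dy":0,"dz":0.01,"yaw":0,"jaw":0.4},{"dx":0,"dy":0,"dz":0.025,"yaw":0,"jaw":0.4},{"dx":0,"dy":0,"dz":0.05,"yaw":0,"jaw":0.4},{"dx":0,"dy":0,"dz":0.08,"yaw":0,"jaw":0.4},{"dx":0,"dy":0,"dz":0.105,"yaw":0,"jaw":0.4},{"dx":0,"dy":0,"dz":0.12,"yaw":0,"jaw":0.4},{"dx":0,"dy":0,"dz":0.12,"yaw":0,"jaw":0.4},{"dx":0,"dy":0,"dz":0.12,"yaw":0,"jaw":0.4}]}}

```text
clock: 11.45
eef_pos: [604.7, -276.9, 129.9]
tool_rot: [-3.141, -0.001, 1.477]
force: [-0.9, 0.2, -2.7]
width: 45.5
gripper_force: 63.0
```

```bash
python3 - <<'E'
from m import *
s=read_state();print(s["eef_pos"],s["torque"])
e=s["eef_pos"]
im,d,w=cloud("wrist");save(im,"w4.png",1)
P=w.reshape(-1,3)[d.ravel()>0]
P=P[np.hypot(P[:,0]-e[0],P[:,1]-e[1])<55]
for a,b in((-10,4),(5,22),(22,35)):
  Q=P[(P[:,2]-e[2]>a)&(P[:,2]-e[2]<b)]; print(a,b,len(Q),Q.mean(0) if len(Q) else 0)
  if len(Q)>50:
    A=np.c_[Q[:,:2]-e[:2],np.ones(len(Q))];print(np.linalg.lstsq(A,Q[:,2],rcond=None)[0])
E
```

```text
[ 604.69939326 -276.90492273  129.91821082] [ 0.04048826  0.04337883 -0.04503191]
-10 4 8275 [ 605.17778346 -257.10199155  127.55029671]
[-2.93550954e-03 -7.69284748e-03  1.27704042e+02]
5 22 6752 [ 603.87702788 -273.46460609  147.05274681]
[-2.21376979e-03 -2.49371271e-02  1.47136718e+02]
22 35 2493 [ 603.82593816 -271.39879018  156.03093178]
[4.04489824e-03 4.79839612e-02 1.55770259e+02]
```

View pics/w4.png

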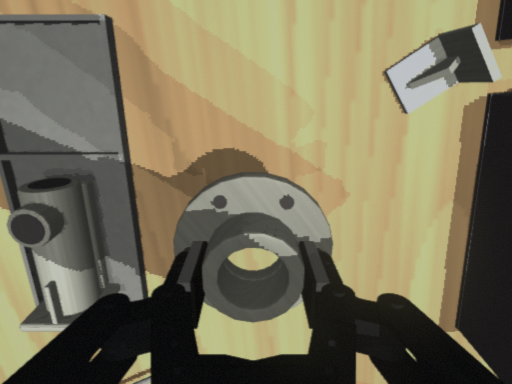

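The flange is held level by the hub, its bore at (252,262). Move it over the post.

>>> {"op": "arm_command", "data": {"deltas": [{"dx":-0.004,"dy":0.012,"dz":0,"yaw":0,"jaw":0.4},{"dx":-0.012,"dy":0.038,"dz":0,"yaw":0,"jaw":0.4},{"dx":-0.022,"dy":0.074,"dz":0,"yaw":0,"jaw":0.4},{"dx":-0.034,"dy":0.112,"dz":0,"yaw":0,"jaw":0.4},{"dx":-0.045,"dy":0.15,"dz":0,"yaw":0,"jaw":0.4},{"dx":-0.057,"dy":0.19,"dz":0,"yaw":0,"jaw":0.4},{"dx":-0.069,"dy":0.23,"dz":0,"yaw":0,"jaw":0.4},{"dx":-0.081,"dy":0.27,"dz":0,"yaw":0,"jaw":0.4},{"dx":-0.093,"dy":0.31,"dz":0,"yaw":0,"jaw":0.4},{"dx":-0.105,"dy":0.35,"dz":0,"yaw":0,"jaw":0.4},{"dx":-0.117,"dy":0.39,"dz":0,"yaw":0,"jaw":0.4},{"dx":-0.129,"dy":0.43,"dz":0,"yaw":0,"jaw":0.4},{"dx":-0.14,"dy":0.466,"dz":0,"yaw":0,"jaw":0.4},{"dx":-0.15,"dy":0.498,"dz":0,"yaw":0,"jaw":0.4},{"dx":-0.155,"dy":0.516,"dz":0,"yaw":0,"jaw":0.4},{"dx":-0.1575,"dy":0.5234,"dz":0,"yaw":0,"jaw":0.4},{"dx":-0.1575,"dy":0.5234,"dz":0,"yaw":0,"jaw":0.4},{"dx":-0.1575,"dy":0.5234,"dz":0,"yaw":0,"jaw":0.4}]}}

```text
clock: 13.3
eef_pos: [447.6, 244.6, 130.1]
tool_rot: [-3.141, 0.001, 1.475]
force: [0.7, 0.5, -1.9]
width: 45.5
gripper_force: 63.0
```

```bash
python3 - <<'E'
from m import *
s=read_state();print(s["eef_pos"],s["width"])
im,d,w=cloud("wrist");save(im,"w5.png",1.2)
E
```

```text
[447.59569925 244.56662016 130.11756575] 45.50388545059462
```

View pics/w5.png

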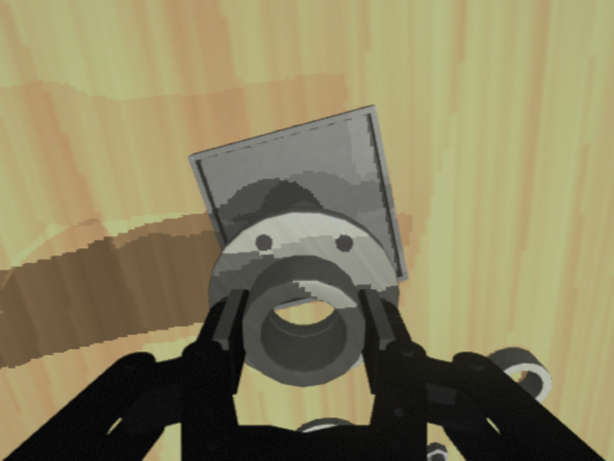

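The post is hidden behind the held flange, whose bore is at (305,320). I'll trust the measurement and lower with force checks.

>>> {"op": "arm_command", "data": {"deltas": [{"dx":0,"dy":0.001,"dz":-0.02,"yaw":0,"jaw":0.4},{"dx":0,"dy":0.001,"dz":-0.04,"yaw":0,"jaw":0.4},{"dx":0,"dy":0.001,"dz":-0.055,"yaw":0,"jaw":0.4},{"dx":0,"dy":0.001,"dz":-0.065,"yaw":0,"jaw":0.4},{"dx":0,"dy":0.001,"dz":-0.075,"yaw":0,"jaw":0.4},{"dx":0,"dy":0.001,"dz":-0.08,"yaw":0,"jaw":0.4}]}}

```text
clock: 13.95
eef_pos: [447.8, 246.3, 49.7]
tool_rot: [-3.141, 0.0, 1.476]
force: [-0.2, 0.4, -2.2]
width: 45.4
gripper_force: 63.0
```

>>> {"op": "arm_command", "data": {"deltas": [{"dx":0,"dy":0,"dz":-0.01,"yaw":0,"jaw":0.4},{"dx":0,"dy":0,"dz":-0.02,"yaw":0,"jaw":0.4},{"dx":0,"dy":0,"dz":-0.027,"yaw":0,"jaw":0.4},{"dx":0,"dy":0,"dz":-0.031,"yaw":0,"jaw":0.4},{"dx":0,"dy":0,"dz":-0.033,"yaw":0,"jaw":0.4},{"dx":0,"dy":0,"dz":-0.033,"yaw":0,"jaw":0.4}]}}

```text
clock: 14.55
eef_pos: [447.6, 247.0, 17.2]
tool_rot: [-3.141, 0.0, 1.477]
force: [-0.3, -0.1, -1.8]
width: 46.0
gripper_force: 63.0
```

>>> {"op": "arm_command", "data": {"deltas": [{"dx":0,"dy":0,"dz":-0.001,"yaw":0,"jaw":0.4},{"dx":0,"dy":0,"dz":-0.001,"yaw":0,"jaw":0.4},{"dx":0,"dy":0,"dz":-0.002,"yaw":0,"jaw":0.4},{"dx":0,"dy":0,"dz":-0.002,"yaw":0,"jaw":0.4},{"dx":0,"dy":0,"dz":-0.002,"yaw":0,"jaw":0.4}]}}

```text
clock: 15.05
eef_pos: [447.8, 247.2, 15.8]
tool_rot: [3.141, -0.001, 1.477]
force: [-1.3, 0.1, 5.4]
width: 45.7
gripper_force: 63.8
```

>>> {"op": "arm_command", "data": {"deltas": [{"dx":0,"dy":0,"dz":0,"yaw":0,"jaw":0.65},{"dx":0,"dy":0,"dz":0,"yaw":0,"jaw":0.75},{"dx":0,"dy":0,"dz":0,"yaw":0,"jaw":0.75},{"dx":0,"dy":0,"dz":0,"yaw":0,"jaw":0.75},{"dx":0,"dy":0,"dz":0.01,"yaw":0,"jaw":0.75},{"dx":0,"dy":0,"dz":0.04,"yaw":0,"jaw":0.75},{"dx":0,"dy":0,"dz":0.08,"yaw":0,"jaw":0.75},{"dx":0,"dy":0,"dz":0.12,"yaw":0,"jaw":0.75},{"dx":0,"dy":0,"dz":0.12,"yaw":0,"jaw":0.75},{"dx":0,"dy":0,"dz":0.12,"yaw":0,"jaw":0.75}]}}

```text
clock: 16.05
eef_pos: [447.9, 247.6, 136.7]
tool_rot: [3.14, -0.002, 1.477]
force: [0.2, 0.5, -1.1]
width: 63.9
gripper_force: 0.0
```

```bash
python3 - <<'E'
from m import *
s=read_state();print(s["eef_pos"])
im,d,w=cloud("wrist")
P=w.reshape(-1,3)[d.ravel()>0]
P=P[np.hypot(P[:,0]-447.5,P[:,1]-246.5)<50]
print("disc",circ(P[np.hypot(P[:,0]-447.5,P[:,1]-246.5)<46],12.5,17)[0],"hub",circ(P,35,41)[0],"post",circ(P,51,58)[0])
E
```

```text
[447.92695734 247.5574224  136.66300454]
disc [446.3, 247.8, 41.7, 13.7, 3665.0] hub [446.5, 247.9, 23.9, 37.5, 1456.0] post [446.2, 246.5, 6.5, 53.1, 172.0]
```

>>> {"op": "arm_command", "data": {"deltas": [{"dx":0.01,"dy":-0.02,"dz":0,"yaw":0,"jaw":0.78},{"dx":0.03,"dy":-0.058,"dz":0,"yaw":0,"jaw":0.78},{"dx":0.05,"dy":-0.096,"dz":0,"yaw":0,"jaw":0.78},{"dx":0.07,"dy":-0.134,"dz":0,"yaw":0,"jaw":0.78},{"dx":0.09,"dy":-0.172,"dz":0,"yaw":0,"jaw":0.78},{"dx":0.11,"dy":-0.21,"dz":0,"yaw":0,"jaw":0.78},{"dx":0.13,"dy":-0.25,"dz":0,"yaw":0,"jaw":0.78},{"dx":0.15,"dy":-0.29,"dz":0,"yaw":0,"jaw":0.78},{"dx":0.17,"dy":-0.326,"dz":0,"yaw":0,"jaw":0.78},{"dx":0.18,"dy":-0.3464,"dz":-0.02,"yaw":0,"jaw":0.78},{"dx":0.18,"dy":-0.3464,"dz":-0.04,"yaw":0,"jaw":0.78},{"dx":0.18,"dy":-0.3464,"dz":-0.04,"yaw":0,"jaw":0.78},{"dx":0.18,"dy":-0.3464,"dz":-0.04,"yaw":0,"jaw":0.78}]}}

```text
clock: 17.4
eef_pos: [626.4, -98.6, 94.0]
tool_rot: [-3.138, -0.001, 1.477]
force: [0.6, 0.8, 0.4]
width: 66.8
gripper_force: 0.0
```

```bash
python3 - <<'E'
from m import *
s=read_state();print(s["eef_pos"])
im,d,w=cloud("wrist")
P=w.reshape(-1,3)[d.ravel()>0]
P=P[np.hypot(P[:,0]-628,P[:,1]+98.8)<35]
print(circ(P,40,48)[0])
E
```

```text
[626.43358151 -98.64796682  94.00767272]
[626.8, -98.8, 25.0, 43.4, 2246.0]
```

>>> {"op": "arm_command", "data": {"deltas": [{"dx":0,"dy":0,"dz":-0.03,"yaw":0,"jaw":0.78},{"dx":0,"dy":0,"dz":-0.06,"yaw":0,"jaw":0.78},{"dx":0,"dy":0,"dz":-0.08,"yaw":0,"jaw":0.78},{"dx":0,"dy":0,"dz":-0.08,"yaw":0,"jaw":0.78},{"dx":0,"dy":0,"dz":-0.08,"yaw":0,"jaw":0.55},{"dx":0,"dy":0,"dz":-0.08,"yaw":0,"jaw":0.42},{"dx":0,"dy":0,"dz":-0.08,"yaw":0,"jaw":0.42},{"dx":0,"dy":0,"dz":-0.08,"yaw":0,"jaw":0.42},{"dx":0,"dy":0,"dz":-0.08,"yaw":0,"jaw":0.42},{"dx":0,"dy":0,"dz":-0.08,"yaw":0,"jaw":0.42}]}}

```text
clock: 18.45
eef_pos: [628.9, -99.4, 17.1]
tool_rot: [3.139, -0.0, 1.477]
force: [0.1, -0.4, 6.2]
width: 48.4
gripper_force: 62.6
```

>>> {"op": "arm_command", "data": {"deltas": [{"dx":0,"dy":0,"dz":0.01,"yaw":0,"jaw":0.42},{"dx":0,"dy":0,"dz":0.025,"yaw":0,"jaw":0.42},{"dx":0,"dy":0,"dz":0.05,"yaw":0,"jaw":0.42},{"dx":0,"dy":0,"dz":0.08,"yaw":0,"jaw":0.42},{"dx":0,"dy":0,"dz":0.105,"yaw":0,"jaw":0.42},{"dx":0,"dy":0,"dz":0.12,"yaw":0,"jaw":0.42},{"dx":0,"dy":0,"dz":0.12,"yaw":0,"jaw":0.42},{"dx":0,"dy":0,"dz":0.12,"yaw":0,"jaw":0.42}]}}

```text
clock: 19.25
eef_pos: [627.2, -99.1, 135.1]
tool_rot: [-3.141, -0.0, 1.477]
force: [0.1, 0.7, -2.0]
width: 48.5
gripper_force: 62.3
```

```bash
python3 - <<'E'
from m import *
s=read_state();e=s["eef_pos"];print(e,s["width"])
im,d,w=cloud("wrist")
P=w.reshape(-1,3)[d.ravel()>0]
P=P[(abs(P[:,0]-e[0])<20)&(abs(P[:,1]-e[1])<30)]
Q=P[(P[:,2]-e[2]>20)&(P[:,2]-e[2]<40)]
h=np.histogram(Q[:,2]-e[2],20,(20,40));print(h[0])
m=np.argmax(h[0][4:])+24.5;Q=Q[abs(Q[:,2]-e[2]-m)<2]
print(np.median(Q[:,2])-e[2],cv2.minEnclosingCircle(Q[:,:2].astype(np.float32)))
A=np.c_[Q[:,:2]-e[:2],np.ones(len(Q))];print(np.linalg.lstsq(A,Q[:,2],rcond=None)[0])
E
```

```text
[627.20461331 -99.06633172 135.08132967] 48.47338255979304
[ 188  217  222  245  316 1101 2132  491    4    0    0    0    0    0
    0    0    0    0    0    0]
26.305943917619572 ((626.2040405273438, -99.21399688720703), 25.365942001342773)
[1.20018829e-03 1.94112432e-04 1.61337133e+02]
```

>>> {"op": "arm_command", "data": {"deltas": [{"dx":-0.006,"dy":0.012,"dz":0,"yaw":0,"jaw":0.42},{"dx":-0.02,"dy":0.038,"dz":0,"yaw":0,"jaw":0.42},{"dx":-0.038,"dy":0.073,"dz":0,"yaw":0,"jaw":0.42},{"dx":-0.057,"dy":0.11,"dz":0,"yaw":0,"jaw":0.42},{"dx":-0.076,"dy":0.147,"dz":0,"yaw":0,"jaw":0.42},{"dx":-0.095,"dy":0.184,"dz":0,"yaw":0,"jaw":0.42},{"dx":-0.114,"dy":0.22,"dz":0,"yaw":0,"jaw":0.42},{"dx":-0.133,"dy":0.257,"dz":0,"yaw":0,"jaw":0.42},{"dx":-0.151,"dy":0.292,"dz":0,"yaw":0,"jaw":0.42},{"dx":-0.166,"dy":0.32,"dz":0,"yaw":0,"jaw":0.42},{"dx":-0.176,"dy":0.339,"dz":0,"yaw":0,"jaw":0.42},{"dx":-0.18,"dy":0.3466,"dz":0,"yaw":0,"jaw":0.42},{"dx":-0.18,"dy":0.3466,"dz":0,"yaw":0,"jaw":0.42},{"dx":-0.18,"dy":0.3466,"dz":-0.01,"yaw":0,"jaw":0.42},{"dx":-0.18,"dy":0.3466,"dz":-0.03,"yaw":0,"jaw":0.42},{"dx":-0.18,"dy":0.3466,"dz":-0.05,"yaw":0,"jaw":0.42},{"dx":-0.18,"dy":0.3466,"dz":-0.05,"yaw":0,"jaw":0.42},{"dx":-0.18,"dy":0.3466,"dz":-0.05,"yaw":0,"jaw":0.42}]}}

```text
clock: 21.1
eef_pos: [448.1, 245.6, 85.0]
tool_rot: [-3.141, 0.001, 1.474]
force: [0.6, -1.1, -1.1]
width: 48.1
gripper_force: 62.3
```

>>> {"op": "arm_command", "data": {"deltas": [{"dx":0,"dy":0,"dz":-0.01,"yaw":0,"jaw":0.42},{"dx":0,"dy":0,"dz":-0.018,"yaw":0,"jaw":0.42},{"dx":0,"dy":0,"dz":-0.024,"yaw":0,"jaw":0.42},{"dx":0,"dy":0,"dz":-0.028,"yaw":0,"jaw":0.42},{"dx":0,"dy":0,"dz":-0.028,"yaw":0,"jaw":0.42},{"dx":0,"dy":0,"dz":-0.028,"yaw":0,"jaw":0.42}]}}

```text
clock: 21.7
eef_pos: [447.6, 247.2, 57.3]
tool_rot: [3.142, -0.0, 1.477]
force: [-0.1, -0.3, -1.9]
width: 48.6
gripper_force: 62.4
```

>>> {"op": "arm_command", "data": {"deltas": [{"dx":0,"dy":0,"dz":-0.001,"yaw":0,"jaw":0.42},{"dx":0,"dy":0,"dz":-0.001,"yaw":0,"jaw":0.42},{"dx":0,"dy":0,"dz":-0.002,"yaw":0,"jaw":0.42},{"dx":0,"dy":0,"dz":-0.002,"yaw":0,"jaw":0.42},{"dx":0,"dy":0,"dz":-0.002,"yaw":0,"jaw":0.42}]}}

```text
clock: 22.2
eef_pos: [447.6, 247.3, 55.3]
tool_rot: [3.142, -0.0, 1.477]
force: [-0.3, -0.6, -1.1]
width: 48.6
gripper_force: 62.4
```

>>> {"op": "arm_command", "data": {"deltas": [{"dx":0,"dy":0,"dz":-0.0005,"yaw":0,"jaw":0.42},{"dx":0,"dy":0,"dz":-0.001,"yaw":0,"jaw":0.42},{"dx":0,"dy":0,"dz":-0.001,"yaw":0,"jaw":0.42},{"dx":0,"dy":0,"dz":-0.001,"yaw":0,"jaw":0.42}]}}

```text
clock: 22.6
eef_pos: [447.7, 247.3, 55.1]
tool_rot: [3.141, -0.001, 1.477]
force: [-1.3, 0.3, 7.4]
width: 48.4
gripper_force: 63.3
```

Seated. Release, rise and check.

>>> {"op": "arm_command", "data": {"deltas": [{"dx":0,"dy":0,"dz":0,"yaw":0,"jaw":0.68},{"dx":0,"dy":0,"dz":0,"yaw":0,"jaw":0.78},{"dx":0,"dy":0,"dz":0,"yaw":0,"jaw":0.78},{"dx":0,"dy":0,"dz":0,"yaw":0,"jaw":0.78},{"dx":0,"dy":0,"dz":0.01,"yaw":0,"jaw":0.78},{"dx":0,"dy":0,"dz":0.04,"yaw":0,"jaw":0.78},{"dx":0,"dy":0,"dz":0.08,"yaw":0,"jaw":0.78},{"dx":0,"dy":0,"dz":0.09,"yaw":0,"jaw":0.78},{"dx":0,"dy":0,"dz":0.09,"yaw":0,"jaw":0.78},{"dx":0,"dy":0,"dz":0.09,"yaw":0,"jaw":0.78}]}}

```text
clock: 23.6
eef_pos: [447.0, 247.3, 144.0]
tool_rot: [-3.141, -0.0, 1.477]
force: [-0.3, -0.0, 0.1]
width: 66.7
gripper_force: 0.0
```

```bash
python3 - <<'E'
from m import *
s=read_state();print(s["eef_pos"])
im,d,w=cloud("wrist")
P=w.reshape(-1,3)[d.ravel()>0]
P=P[np.hypot(P[:,0]-447.5,P[:,1]-246.5)<50]
print("sleeve",circ(P,78,86)[0],"post",circ(P[np.hypot(P[:,0]-447.5,P[:,1]-246.5)<11],49,58)[0])
E
```

```text
[447.0216343 247.340422  144.0110124]
sleeve [446.3, 247.6, 24.9, 81.4, 2035.0] post [446.8, 246.2, 7.0, 52.5, 222.0]
```

>>> {"op": "arm_command", "data": {"deltas": [{"dx":0,"dy":-0.03,"dz":0,"yaw":0,"jaw":0.5},{"dx":0.002,"dy":-0.07,"dz":0,"yaw":0,"jaw":0.5},{"dx":0.002,"dy":-0.11,"dz":0,"yaw":0,"jaw":0.5},{"dx":0.002,"dy":-0.15,"dz":0,"yaw":0,"jaw":0.5},{"dx":0.002,"dy":-0.19,"dz":0,"yaw":0,"jaw":0.5},{"dx":0.002,"dy":-0.22,"dz":-0.02,"yaw":0,"jaw":0.5},{"dx":0.002,"dy":-0.236,"dz":-0.04,"yaw":0,"jaw":0.5},{"dx":0.002,"dy":-0.236,"dz":-0.06,"yaw":0,"jaw":0.5},{"dx":0.002,"dy":-0.236,"dz":-0.06,"yaw":0,"jaw":0.5},{"dx":0.002,"dy":-0.236,"dz":-0.06,"yaw":0,"jaw":0.5}]}}

```text
clock: 24.65
eef_pos: [448.8, 11.2, 83.6]
tool_rot: [-3.139, 0.0, 1.477]
force: [-0.1, 0.5, -0.1]
width: 42.5
gripper_force: 0.0
```

```bash
python3 - <<'E'
from m import *
s=read_state();print(s["eef_pos"])
im,d,w=cloud("wrist")
P=w.reshape(-1,3)[d.ravel()>0]
P=P[np.hypot(P[:,0]-449,P[:,1]-11.4)<46]
print(circ(P,4,12)[0],circ(P,33,42)[0])
E
```

```text
[448.75125089  11.21046221  83.62759124]
[447.7, 11.3, 40.0, 7.7, 7738.0] [447.6, 11.5, 8.0, 37.6, 452.0]
```

>>> {"op": "arm_command", "data": {"deltas": [{"dx":-0.0005,"dy":0,"dz":-0.03,"yaw":0,"jaw":0.5},{"dx":-0.0005,"dy":0,"dz":-0.055,"yaw":0,"jaw":0.5},{"dx":-0.0005,"dy":0,"dz":-0.072,"yaw":0,"jaw":0.5},{"dx":-0.0005,"dy":0,"dz":-0.072,"yaw":0,"jaw":0.5},{"dx":-0.0005,"dy":0,"dz":-0.072,"yaw":0,"jaw":0.2},{"dx":-0.0005,"dy":0,"dz":-0.072,"yaw":0,"jaw":0.05},{"dx":-0.0005,"dy":0,"dz":-0.072,"yaw":0,"jaw":0.05},{"dx":-0.0005,"dy":0,"dz":-0.072,"yaw":0,"jaw":0.05},{"dx":-0.0005,"dy":0,"dz":-0.072,"yaw":0,"jaw":0.05},{"dx":-0.0005,"dy":0,"dz":-0.072,"yaw":0,"jaw":0.05},{"dx":-0.0005,"dy":0,"dz":-0.072,"yaw":0,"jaw":0.05}]}}

```text
clock: 25.8
eef_pos: [449.7, 11.8, 13.1]
tool_rot: [3.14, -0.001, 1.477]
force: [-0.5, 1.1, 6.6]
width: 13.9
gripper_force: 58.8
```

>>> {"op": "arm_command", "data": {"deltas": [{"dx":0,"dy":0,"dz":0.01,"yaw":0,"jaw":0.05},{"dx":0,"dy":0,"dz":0.025,"yaw":0,"jaw":0.05},{"dx":0,"dy":0,"dz":0.05,"yaw":0,"jaw":0.05},{"dx":0,"dy":0,"dz":0.075,"yaw":0,"jaw":0.05},{"dx":0,"dy":0,"dz":0.09,"yaw":0,"jaw":0.05},{"dx":0,"dy":0,"dz":0.09,"yaw":0,"jaw":0.05},{"dx":0,"dy":0,"dz":0.09,"yaw":0,"jaw":0.05}]}}

```text
clock: 26.5
eef_pos: [449.0, 11.5, 102.2]
tool_rot: [3.141, -0.0, 1.477]
force: [-0.7, -0.3, -1.9]
width: 14.2
gripper_force: 58.6
```

```bash
python3 - <<'E'
from m import *
s=read_state();e=s["eef_pos"];print(e,s["width"],s["force"])
im,d,w=cloud("wrist");save(im,"w6.png",1)
P=w.reshape(-1,3)[d.ravel()>0]
Q=P[(abs(P[:,0]-e[0])<45)&(abs(P[:,1]-e[1])<45)&(P[:,2]-e[2]>-16)&(P[:,2]-e[2]<0)]
print(len(Q),np.median(Q[:,2])-e[2])
A=np.c_[Q[:,:2]-e[:2],np.ones(len(Q))];print(np.linalg.lstsq(A,Q[:,2],rcond=None)[0])
E
```

```text
[449.02507975  11.46934918 102.16793434] 14.239051929414625 [-0.67082771 -0.27261629 -1.87905331]
10261 -5.422732499600372
[-1.79806659e-03 -1.18248795e-02  9.68011219e+01]
```

View pics/w6.png

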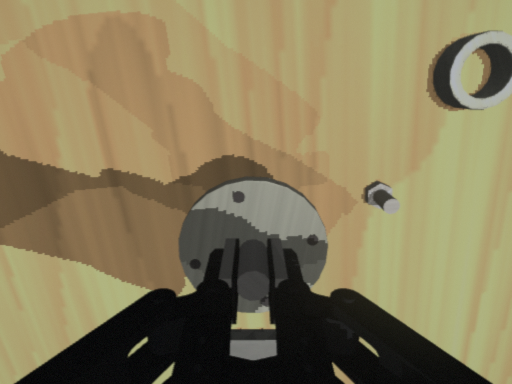

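Cover is held by the stud, level, disc centred at (253,245). Carry it to the square compartment.

>>> {"op": "arm_command", "data": {"deltas": [{"dx":0,"dy":-0.01,"dz":0,"yaw":0,"jaw":0.05},{"dx":0,"dy":-0.03,"dz":0,"yaw":0,"jaw":0.05},{"dx":0,"dy":-0.06,"dz":0,"yaw":0,"jaw":0.05},{"dx":0,"dy":-0.095,"dz":0,"yaw":0,"jaw":0.05},{"dx":0.001,"dy":-0.13,"dz":0,"yaw":0,"jaw":0.05},{"dx":0.001,"dy":-0.16,"dz":0,"yaw":0,"jaw":0.05},{"dx":0.001,"dy":-0.185,"dz":0,"yaw":0,"jaw":0.05},{"dx":0.001,"dy":-0.1955,"dz":0,"yaw":0,"jaw":0.05},{"dx":0.001,"dy":-0.1955,"dz":-0.01,"yaw":0,"jaw":0.05},{"dx":0.001,"dy":-0.1955,"dz":-0.03,"yaw":0,"jaw":0.05},{"dx":0.001,"dy":-0.1955,"dz":-0.055,"yaw":0,"jaw":0.05},{"dx":0.001,"dy":-0.1955,"dz":-0.07,"yaw":0,"jaw":0.05},{"dx":0.001,"dy":-0.1955,"dz":-0.079,"yaw":0,"jaw":0.05},{"dx":0.001,"dy":-0.1955,"dz":-0.083,"yaw":0,"jaw":0.05},{"dx":0.001,"dy":-0.1955,"dz":-0.083,"yaw":0,"jaw":0.05},{"dx":0.001,"dy":-0.1955,"dz":-0.083,"yaw":0,"jaw":0.05}]}}

```text
clock: 28.15
eef_pos: [450.4, -184.2, 19.7]
tool_rot: [3.141, 0.0, 1.477]
force: [0.3, -0.6, -1.6]
width: 14.0
gripper_force: 58.6
```

>>> {"op": "arm_command", "data": {"deltas": [{"dx":0,"dy":0,"dz":-0.001,"yaw":0,"jaw":0.05},{"dx":0,"dy":0,"dz":-0.0015,"yaw":0,"jaw":0.05},{"dx":0,"dy":0,"dz":-0.002,"yaw":0,"jaw":0.05},{"dx":0,"dy":0,"dz":-0.002,"yaw":0,"jaw":0.05}]}}

```text
clock: 28.55
eef_pos: [450.2, -184.3, 17.4]
tool_rot: [3.141, -0.0, 1.477]
force: [-0.0, -0.3, -2.3]
width: 13.8
gripper_force: 58.6
```

>>> {"op": "arm_command", "data": {"deltas": [{"dx":0,"dy":0,"dz":-0.001,"yaw":0,"jaw":0.05},{"dx":0,"dy":0,"dz":-0.001,"yaw":0,"jaw":0.05},{"dx":0,"dy":0,"dz":-0.001,"yaw":0,"jaw":0.05}]}}

```text
clock: 28.85
eef_pos: [450.2, -184.3, 17.1]
tool_rot: [3.141, -0.0, 1.477]
force: [-1.2, 0.7, 7.5]
width: 14.0
gripper_force: 59.6
```

>>> {"op": "arm_command", "data": {"deltas": [{"dx":0,"dy":0,"dz":0,"yaw":0,"jaw":0.3},{"dx":0,"dy":0,"dz":0,"yaw":0,"jaw":0.45},{"dx":0,"dy":0,"dz":0,"yaw":0,"jaw":0.45},{"dx":0,"dy":0,"dz":0,"yaw":0,"jaw":0.45},{"dx":0,"dy":0,"dz":0.01,"yaw":0,"jaw":0.45},{"dx":0,"dy":0,"dz":0.04,"yaw":0,"jaw":0.45},{"dx":0,"dy":0,"dz":0.08,"yaw":0,"jaw":0.78},{"dx":0,"dy":0,"dz":0.1,"yaw":0,"jaw":0.78},{"dx":0,"dy":0,"dz":0.1,"yaw":0,"jaw":0.78},{"dx":0,"dy":0,"dz":0.1,"yaw":0,"jaw":0.78}]}}

```text
clock: 29.85
eef_pos: [450.3, -183.9, 116.7]
tool_rot: [3.141, -0.0, 1.477]
force: [-0.1, -0.2, -0.1]
width: 66.6
gripper_force: 0.0
```

```bash
python3 - <<'E'
from m import *
s=read_state();print(s["eef_pos"])
im,d,w=cloud("wrist")
P=w.reshape(-1,3)[d.ravel()>0]
P=P[np.hypot(P[:,0]-449,P[:,1]+184)<45]
print(circ(P[np.hypot(P[:,0]-449,P[:,1]+184)<43],9.5,14)[0],circ(P,37,46)[0])
E
```

```text
[ 450.28609871 -183.90954939  116.74559512]
[448.9, -184.9, 40.1, 11.7, 6248.0] [448.9, -184.7, 7.9, 41.6, 354.0]
```

>>> {"op": "arm_command", "data": {"deltas": [{"dx":0.015,"dy":0.025,"dz":0,"yaw":0,"jaw":0.78},{"dx":0.035,"dy":0.06,"dz":0,"yaw":0,"jaw":0.78},{"dx":0.056,"dy":0.095,"dz":0,"yaw":0,"jaw":0.78},{"dx":0.08,"dy":0.135,"dz":0,"yaw":0,"jaw":0.78},{"dx":0.103,"dy":0.175,"dz":0,"yaw":0,"jaw":0.78},{"dx":0.127,"dy":0.215,"dz":0,"yaw":0,"jaw":0.78},{"dx":0.15,"dy":0.253,"dz":0,"yaw":0,"jaw":0.78},{"dx":0.161,"dy":0.2725,"dz":-0.02,"yaw":0,"jaw":0.78},{"dx":0.161,"dy":0.2725,"dz":-0.04,"yaw":0,"jaw":0.78},{"dx":0.161,"dy":0.2725,"dz":-0.04,"yaw":0,"jaw":0.78},{"dx":0.161,"dy":0.2725,"dz":-0.04,"yaw":0,"jaw":0.78}]}}

```text
clock: 31.0
eef_pos: [610.1, 87.0, 75.3]
tool_rot: [-3.139, 0.001, 1.475]
force: [0.1, 0.2, 0.1]
width: 66.7
gripper_force: 0.0
```

```bash
python3 - <<'E'
from m import *
s=read_state();print(s["eef_pos"])
im,d,w=cloud("wrist")
P=w.reshape(-1,3)[d.ravel()>0]
P=P[np.hypot(P[:,0]-612,P[:,1]-88.6)<35]
print(circ(P,18,26)[0])
E
```

```text
[610.07839135  87.0178956   75.31961858]
[611.3, 88.3, 25.0, 21.4, 2193.0]
```

>>> {"op": "arm_command", "data": {"deltas": [{"dx":0,"dy":0,"dz":-0.03,"yaw":0,"jaw":0.78},{"dx":0,"dy":0,"dz":-0.055,"yaw":0,"jaw":0.78},{"dx":0,"dy":0,"dz":-0.07,"yaw":0,"jaw":0.78},{"dx":0,"dy":0,"dz":-0.0745,"yaw":0,"jaw":0.78},{"dx":0,"dy":0,"dz":-0.0745,"yaw":0,"jaw":0.78},{"dx":0,"dy":0,"dz":-0.0745,"yaw":0,"jaw":0.6},{"dx":0,"dy":0,"dz":-0.0745,"yaw":0,"jaw":0.42},{"dx":0,"dy":0,"dz":-0.0745,"yaw":0,"jaw":0.42},{"dx":0,"dy":0,"dz":-0.0745,"yaw":0,"jaw":0.42},{"dx":0,"dy":0,"dz":-0.0745,"yaw":0,"jaw":0.42},{"dx":0,"dy":0,"dz":-0.0745,"yaw":0,"jaw":0.42}]}}

```text
clock: 32.15
eef_pos: [612.2, 87.9, 3.7]
tool_rot: [3.139, -0.0, 1.477]
force: [-1.2, 0.1, 4.5]
width: 48.2
gripper_force: 61.6
```

>>> {"op": "arm_command", "data": {"deltas": [{"dx":0,"dy":0,"dz":0.01,"yaw":0,"jaw":0.42},{"dx":0,"dy":0,"dz":0.025,"yaw":0,"jaw":0.42},{"dx":0,"dy":0,"dz":0.05,"yaw":0,"jaw":0.42},{"dx":0,"dy":0,"dz":0.08,"yaw":0,"jaw":0.42},{"dx":0,"dy":0,"dz":0.105,"yaw":0,"jaw":0.42},{"dx":0,"dy":0,"dz":0.12,"yaw":0,"jaw":0.42},{"dx":0,"dy":0,"dz":0.12,"yaw":0,"jaw":0.42},{"dx":0,"dy":0,"dz":0.12,"yaw":0,"jaw":0.42}]}}

```text
clock: 32.95
eef_pos: [610.7, 88.6, 121.6]
tool_rot: [-3.141, -0.0, 1.477]
force: [0.8, -0.4, 0.0]
width: 48.1
gripper_force: 61.9
```

```bash
python3 - <<'E'
from m import *
s=read_state();e=s["eef_pos"];print(e,s["width"],s["force"])
im,d,w=cloud("wrist");save(im,"w7.png",1)
P=w.reshape(-1,3)[d.ravel()>0]
P=P[(abs(P[:,0]-e[0])<20)&(abs(P[:,1]-e[1])<30)]
Q=P[(P[:,2]-e[2]>0)&(P[:,2]-e[2]<30)]
h=np.histogram(Q[:,2]-e[2],30,(0,30));print(h[0])
m=np.argmax(h[0])+.5;Q=Q[abs(Q[:,2]-e[2]-m)<2]
print(np.median(Q[:,2])-e[2],cv2.minEnclosingCircle(Q[:,:2].astype(np.float32)))
A=np.c_[Q[:,:2]-e[:2],np.ones(len(Q))];print(np.linalg.lstsq(A,Q[:,2],rcond=None)[0])
E
```

```text
[610.71202109  88.5968958  121.63136927] 48.06780692713252 [ 0.78253149 -0.37123563  0.04490685]
[ 141  149  142  158  136  136  161  162  177  161  171  181  160  178
  177  233  504 1758 1173   94    1    0    0    0    0    0    0    0
    0    0]
17.746902040008237 ((609.4494018554688, 89.28870391845703), 25.050748825073242)
[-3.01303232e-04  6.32533899e-04  1.39290779e+02]
```

View pics/w7.png

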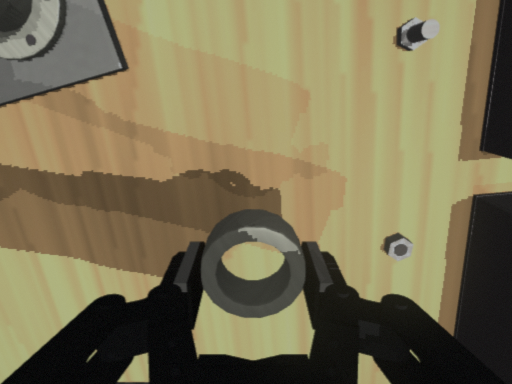

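The short sleeve is gripped level at (253,262). Carry it over the stud.

>>> {"op": "arm_command", "data": {"deltas": [{"dx":-0.008,"dy":-0.014,"dz":0,"yaw":0,"jaw":0.42},{"dx":-0.023,"dy":-0.04,"dz":0,"yaw":0,"jaw":0.42},{"dx":-0.041,"dy":-0.07,"dz":0,"yaw":0,"jaw":0.42},{"dx":-0.06,"dy":-0.103,"dz":0,"yaw":0,"jaw":0.42},{"dx":-0.08,"dy":-0.137,"dz":0,"yaw":0,"jaw":0.42},{"dx":-0.1,"dy":-0.171,"dz":0,"yaw":0,"jaw":0.42},{"dx":-0.12,"dy":-0.205,"dz":0,"yaw":0,"jaw":0.42},{"dx":-0.14,"dy":-0.239,"dz":0,"yaw":0,"jaw":0.42},{"dx":-0.154,"dy":-0.262,"dz":0,"yaw":0,"jaw":0.42},{"dx":-0.1605,"dy":-0.2738,"dz":0,"yaw":0,"jaw":0.42},{"dx":-0.1605,"dy":-0.2738,"dz":0,"yaw":0,"jaw":0.42},{"dx":-0.1605,"dy":-0.2738,"dz":-0.01,"yaw":0,"jaw":0.42},{"dx":-0.1605,"dy":-0.2738,"dz":-0.03,"yaw":0,"jaw":0.42},{"dx":-0.1605,"dy":-0.2738,"dz":-0.055,"yaw":0,"jaw":0.42},{"dx":-0.1605,"dy":-0.2738,"dz":-0.065,"yaw":0,"jaw":0.42},{"dx":-0.1605,"dy":-0.2738,"dz":-0.065,"yaw":0,"jaw":0.42},{"dx":-0.1605,"dy":-0.2738,"dz":-0.065,"yaw":0,"jaw":0.42}]}}

```text
clock: 34.7
eef_pos: [451.0, -185.1, 56.8]
tool_rot: [-3.142, -0.0, 1.478]
force: [0.3, -0.8, -0.6]
width: 48.2
gripper_force: 62.0
```

>>> {"op": "arm_command", "data": {"deltas": [{"dx":0,"dy":0,"dz":-0.01,"yaw":0,"jaw":0.42},{"dx":0,"dy":0,"dz":-0.02,"yaw":0,"jaw":0.42},{"dx":0,"dy":0,"dz":-0.03,"yaw":0,"jaw":0.42},{"dx":0,"dy":0,"dz":-0.036,"yaw":0,"jaw":0.42},{"dx":0,"dy":0,"dz":-0.038,"yaw":0,"jaw":0.42},{"dx":0,"dy":0,"dz":-0.038,"yaw":0,"jaw":0.42},{"dx":0,"dy":0,"dz":-0.038,"yaw":0,"jaw":0.42}]}}

```text
clock: 35.4
eef_pos: [450.7, -185.8, 18.9]
tool_rot: [3.141, 0.0, 1.477]
force: [-0.3, -0.6, -1.5]
width: 48.0
gripper_force: 62.0
```

>>> {"op": "arm_command", "data": {"deltas": [{"dx":0,"dy":0,"dz":-0.001,"yaw":0,"jaw":0.42},{"dx":0,"dy":0,"dz":-0.0015,"yaw":0,"jaw":0.42},{"dx":0,"dy":0,"dz":-0.002,"yaw":0,"jaw":0.42},{"dx":0,"dy":0,"dz":-0.002,"yaw":0,"jaw":0.42},{"dx":0,"dy":0,"dz":-0.002,"yaw":0,"jaw":0.42}]}}

```text
clock: 35.9
eef_pos: [450.6, -185.6, 16.9]
tool_rot: [3.141, -0.0, 1.477]
force: [0.5, 0.6, -0.9]
width: 48.1
gripper_force: 62.0
```

>>> {"op": "arm_command", "data": {"deltas": [{"dx":0,"dy":0,"dz":-0.0005,"yaw":0,"jaw":0.42},{"dx":0,"dy":0,"dz":-0.001,"yaw":0,"jaw":0.42},{"dx":0,"dy":0,"dz":-0.0013,"yaw":0,"jaw":0.42},{"dx":0,"dy":0,"dz":-0.0013,"yaw":0,"jaw":0.42}]}}

```text
clock: 36.3
eef_pos: [450.6, -185.6, 15.7]
tool_rot: [3.141, -0.0, 1.477]
force: [-0.9, 0.1, 2.5]
width: 48.0
gripper_force: 62.3
```

>>> {"op": "arm_command", "data": {"deltas": [{"dx":0,"dy":0,"dz":0,"yaw":0,"jaw":0.65},{"dx":0,"dy":0,"dz":0,"yaw":0,"jaw":0.72},{"dx":0,"dy":0,"dz":0,"yaw":0,"jaw":0.72},{"dx":0,"dy":0,"dz":0,"yaw":0,"jaw":0.72},{"dx":0,"dy":0,"dz":0.01,"yaw":0,"jaw":0.72},{"dx":0,"dy":0,"dz":0.04,"yaw":0,"jaw":0.72},{"dx":0,"dy":0,"dz":0.08,"yaw":0,"jaw":0.72},{"dx":0,"dy":0,"dz":0.12,"yaw":0,"jaw":0.72},{"dx":0,"dy":0.05,"dz":0.15,"yaw":0,"jaw":0.72},{"dx":0,"dy":0.1,"dz":0.15,"yaw":0,"jaw":0.72},{"dx":0,"dy":0.17,"dz":0.15,"yaw":0,"jaw":0.72},{"dx":0,"dy":0.17,"dz":0.15,"yaw":0,"jaw":0.72},{"dx":0,"dy":0.17,"dz":0.15,"yaw":0,"jaw":0.72}]}}

```text
clock: 37.6
eef_pos: [450.0, -10.6, 165.7]
tool_rot: [-3.14, -0.003, 1.485]
force: [0.9, -0.0, -0.5]
width: 61.3
gripper_force: 0.0
```

```bash
python3 - <<'E'
from m import *
print(read_state()["eef_pos"])
im,d,w=cloud("scene"); save(im,"s9.png",3,(120,240,100,366))
im,d,w=cloud("top");P=w.reshape(-1,3)
def near(x,y,r=45): return P[np.hypot(P[:,0]-x,P[:,1]-y)<r]
print("tall",circ(near(447,247),77,88)[0]); Q=near(450,-185)
print("short",circ(Q,30,38)[0],"stud",circ(Q,39,48)[0],"cover",circ(Q[np.hypot(Q[:,0]-450,Q[:,1]+185)<43],8.5,15)[0])
B=near(441,-277,30);print("boss",circ(B,61,72)[0])
E
```

```text
[450.0442824  -10.59988481 165.73247713]
tall [447.1, 247.4, 25.5, 80.5, 252.0]
short [449.9, -184.7, 24.8, 32.5, 140.0] stud [450.0, -184.0, 7.5, 41.0, 40.0] cover [449.2, -185.1, 39.7, 11.0, 309.0]
boss [440.5, -275.8, 15.6, 65.1, 166.0]
```

View pics/s9.png

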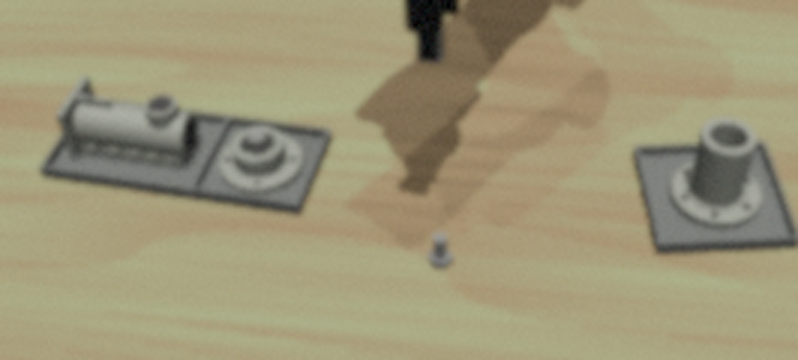

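Both kits are complete. The housing (130,130) and the cover with the short sleeve (258,155) are in the long tray, and the flange with the tall sleeve (718,170) is on the post.

```bash
python3 -c "
from cell import *
print(finish_job())"
```

```text
the job is handed in; nothing more can be done
None
```

Both kits are made up and handed in at about 38 s. The final camera check put every piece in place within about 1–2 mm of target, released and upright; `finish_job` returned no verdict.

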